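# Turn the slide-tray carousel to its free bay and slide a tray home under the height bar

## Task

First, with the loose grey slide tray still out on the deck, turn the carousel until its empty full-width bay (not the narrow one) lines up with the loading rails. Then slide the tray along the deck, under the fixed height bar and gently all the way in until it stops against the hub. Never lift or tip the tray, never force it, leave the other things on the bench alone, and let go at the end.

Things in the scene. Friction and masses are not known exactly. Their poses are not given: they have to be found in the camera images.
- loader: Fixed loading station. Origin on the wheel's axis at bench level; +x is the loading direction, from the deck's open end to the wheel. Deck top 10 mm above the bench, x -315 to -118 mm, 140 mm wide. Two rails 14 mm above the deck: 61 mm apart inside from x -165 to -120, flaring to about 96 mm apart at x -215.
- height_bar (a point): point under the middle of the fixed height bar: a 10 mm round steel bar across the deck at x = -145 mm in the loader's frame, underside 26 mm and top 36 mm above the deck; its posts stand at y = +-56 mm and reach 46 mm above the deck
- wheel: White carousel, 228 mm across, origin on its axis at bench level, floor 9.5 mm above it. Turns either way without end or detent, friction 0.1 N m, stays where left. Four bays with walls 18 mm high: the empty 61 mm wide one opens along the wheel's -x, an empty 44 mm one (too narrow) along +x; those along +-y hold trays fixed in the wheel, 22 mm high. Lined up: its x axis points like the loader's.
- pin_top (a point): top centre, 65 mm above the bench, of one of four upright steel pins, 12 mm diameter, 85 mm from the wheel's axis, on the diagonals between bays (45, 135, 225 and 315 degrees in the wheel's frame; this one is at 135). Push pins sideways to turn the wheel.
- hub_stop (a point): face of the rubber stop at the inner end of the free bay, 32.5 mm from the axis; the square hub behind is 62 mm wide, its cap 36 mm above the bench
- tray: Loose open grey tray, 80 (x) x 56 (y) x 22 mm high, 6 mm corner chamfers, walls and floor 4 mm, empty, 0.1 to 0.2 kg; origin at the centre of its underside; starts on the deck with +x roughly along the loader's +x. Home: front (+x) wall on hub_stop, origin 72.5 mm from the axis. A fingertip inside it can drag it by its front wall; one behind can push its rear only as far as the bar.
- microscope_foot (a point): middle of the foot of the fixed microscope that stands left of the deck: about 0.25 m deep (x), 0.2 m wide and 0.4 m tall; keep the arm clear of it
- bay_mouth (a point): centre of the free bay's mouth at the wheel's rim, 114 mm from the axis, 10 mm above the bench; turns with the wheel
- throat (a point): fixed point on the loader between the rails at the wheel's rim, x = -114 mm in the loader's frame, 10 mm above the bench; bay_mouth coincides with it when the bay is lined up
- cover_box: pale carton cube, 54x54x50 mm, behind the deck; bystander, origin at the centre of its underside
- counter: round chromed hand tally counter, 65x55x18 mm, at the near right corner; bystander, origin at the centre of its underside
- immersion_oil: small brown bottle, 27 mm across, 62 mm tall, behind the deck; bystander, origin at the centre of its underside

How it is judged (in metres and radians):
On the way, in this order (a step that is already met when the one before it is completed fails the run):
1. the free bay is lined up with the rails (bay mouth within 8 mm of the throat) while the tray is still on the deck in front of the height bar (horizontal distance between bay_mouth and throat below 0.008 m and x of tray in the frame of loader below -0.185 m), for 0.2 s.
2. the tray lies flat on the deck partly under the height bar (x of tray in the frame of loader between -0.165 and -0.125 m and height (world z) of tray below 0.014 m and horizontal distance between bay_mouth and throat below 0.015 m), for 0.1 s.
At the end, for the whole second after the job is handed in: the tray lies flat in the free bay with its front within 3 mm of the hub stop (origin 70 to 75.5 mm from the axis, within 5 mm sideways and 0.09 rad), the bay still faces the rails (mouth within 15 mm of the throat), and the tray is at rest (x of tray in the frame of wheel between -0.0755 and -0.07 m and y of tray in the frame of wheel between -0.005 and 0.005 m and angle between the x axis of tray and the x axis of wheel, either way round below 0.09 rad and angle between tray's own z axis and vertical below 0.05 rad and height (world z) of tray below 0.013 m and horizontal distance between bay_mouth and throat below 0.015 m and linear speed of tray below 0.01 m/s); the robot touches nothing.
It fails at once if the tray is lifted: more than 10 mm above the deck (height (world z) of tray above 0.02 m).
It fails at once if the tray is tipped by more than 0.3 rad (angle between tray's own z axis and vertical above 0.3 rad).
It fails at once if the tray is forced: over 35 N on it from the fingers (contact force between the fingers and tray above 35 N).
It fails at once if a bystander is pushed more than 20 mm (distance of any of cover_box, counter, immersion_oil from where it was at the start of the episode above 0.02 m).
It also fails if it takes over 70 s, if anything falls off the work surface, if the arm or the gripper's body presses on something with over 40 N, if the wrist force passes 120 N, or if a joint passes its speed limit or range.

## Robot

A 6-joint arm with a two-finger parallel gripper is mounted at the origin on a cart in front of the work surface, level with it; the furniture and walls round the work are solid. World frame = base frame: x ahead of the robot, y to its left, z up, the work surface at z = 0. Lengths are in mm, angles in rad, forces in N, time in s.
With the tool pointing down it reaches from about 350 to 975 mm from the base axis. Payload 7.1 kg.
Tool frame: the origin (TCP) lies between the finger pads; the fingertips stand 17 mm ahead of it and the grasp point (between the pads) lies 2 mm behind it; z points along the fingers, y is the line along which they close (so a half turn about z gives the same grasp; the last joint's range is limited). The gripper opens to 88 mm and grips with 3 to 60 N. Pads are 20 mm wide; open, the fingers measure 115 mm over their backs; the gripper's body (75 mm by 178 mm) begins 61 mm behind the grasp point.
Start: joints at [1.149, 0.423, 1.63, -0, 1.089, -0.019], TCP at [244.965, 574.976, 239.675] pointing down, gripper open.
Joint ranges: [-3, 3], [-0.9, 2.11], [0.09, 2.58], [-1.31, 4.45], [0.11, 2.69], [-2.54, 2.54]. Speed limits (rad/s): [2.39, 2.39, 3.01, 3.14, 3.14, 3.14].

## Interface

Orientations are given as a rotation vector (axis times angle).
In Python, from workcell import ctrl, cam, probe_bus gives the robot as it stands (ctrl), with the cameras (cam) and the readings (probe_bus).
- The arm moves only by the shell command python3 jog.py 'ROWS' [OPENING]. ROWS is a JSON list of rows, 1 to 5 of them, each of 6 numbers: dx, dy, dz in mm, then a rotation vector rx, ry, rz in rad; each row shifts and turns the commanded pose from where the row before left it, along the tool's axes as they then stand; what a row does not reach is not made up. A row lasts 1/12 s, in which the tool goes at most 41.7 mm and 0.125 rad, less where a joint would pass 70% of its speed; a pose out of reach is approached as far as the arm can. OPENING is the finger opening in mm, set as the command begins (- or left out keeps the last). The fingers move at their own pace and stop on an object; the grip force is fixed at half the most. Time passes only in rows, so rows that do not move let the fingers close. It prints the time, the measured TCP pose, the force, the opening and the grip force at its end.
- probe_bus.get_obs(): the state, without advancing time (a new reading comes with each control period).
- cam.get_image(name): name is "scene" or "top" or "wrist"; returns a dict with "img" (420x560x3 uint8, red, green, blue), "fx", "fy", "cx", "cy" (pixels), "k1" (the pictures are not rectified: a ray, as slopes to the right and down, at radius r is drawn at 1 + k1 r^2 times it, then the intrinsics apply), "R" (3x3) and "t" (3): a world point X has camera coordinates R X + t. Camera axes: x right, y down, z forward; pixel columns grow to the right and rows downward; lengths in mm; the calibration is good to about 2 mm. A picture is of the moment at which its call begins. There is no depth.
- ctrl.close_job(): hands the job in; it is judged then, once.
The state is a dict: "t": time; "qpos": joint angles; "qvel": joint speeds; "joint_torque": joint torques, N m; "ee_pos": TCP position; "orientation": TCP orientation; "ft_force": force on the tool from outside, world axes, zero at the start; "moment": the same for the moment, N m; "width": finger opening in mm; "grasp_force": force on a finger pad.
Only numpy, scipy, OpenCV 4.12 (cv2) and the standard library are available. Lean on these libraries where they do the work, as an engineer would, in place of code of your own. Each camera call takes 0.05 s, during which the arm holds its last target. There are 200 camera calls.

## Working session

There is one attempt and no reset: what is moved stays moved. The work goes in short steps, Python scripts to look and compute and a shell command to move; the robot and the scene stay as the last step left them, time stands still between calls to the robot, and variables do not carry over. Pictures are saved under pics/ and viewed, at most 10 in all, crops included, and the job is handed in when it is done.

```bash
ls; mkdir -p pics; cat > h.py <<'E'
import numpy as np, cv2, json
from workcell import ctrl, cam, probe_bus
def snap(name,fn=None):
    d=cam.get_image(name)
    if fn: cv2.imwrite('pics/'+fn,cv2.cvtColor(d['img'],cv2.COLOR_RGB2BGR))
    return d
def ray(d,u,v):
    x=(u-d['cx'])/d['fx'];y=(v-d['cy'])/d['fy'];rd=np.hypot(x,y);r=rd
    for _ in range(30): r=rd/(1+d['k1']*r*r)
    s=r/rd if rd>0 else 1
    R=np.array(d['R']);t=np.array(d['t']);return -R.T@t,R.T@np.array([x*s,y*s,1])
def px2w(d,u,v,z):
    o,k=ray(d,u,v);return o+k*(z-o[2])/k[2]
def w2px(d,X):
    c=np.array(d['R'])@np.array(X,float)+np.array(d['t']);x,y=c[0]/c[2],c[1]/c[2];f=1+d['k1']*(x*x+y*y)
    return np.array([d['fx']*x*f+d['cx'],d['fy']*y*f+d['cy']])
def save(d,fn):
    import pickle;pickle.dump(d,open(fn,'wb'))
def load(fn):
    import pickle;return pickle.load(open(fn,'rb'))
E
python3 - <<'E'
from h import *
a=snap('top','top0.png');b=snap('scene','scene0.png');save(a,'top0.p');save(b,'scene0.p')
for d in(a,b):print(d['fx'],d['k1'],np.round(-np.array(d['R']).T@d['t']))
o=probe_bus.get_obs();print(o['ee_pos'],o['orientation'],o['width'])
E
```

```text
jog.py
pics
workcell.py
467.8649277547396 -0.06298006823282193 [ 400. -156. 1158.]
496.2016803499367 -0.05263098747410381 [-80. 459. 606.]
[244.76723724 574.56214818 238.98854877] [-6.28341104e-01 -3.07780904e+00  2.09447803e-03] 87.85672004611848
```

View pics/top0.png

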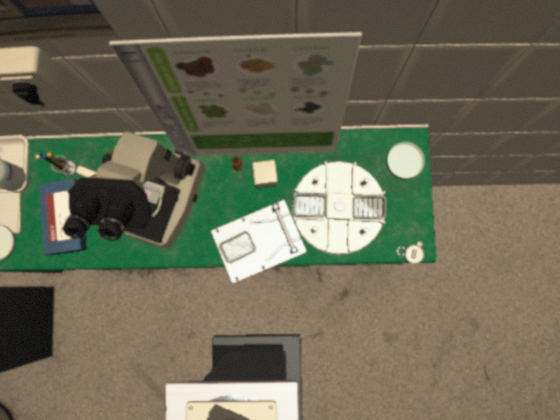

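View pics/scene0.png

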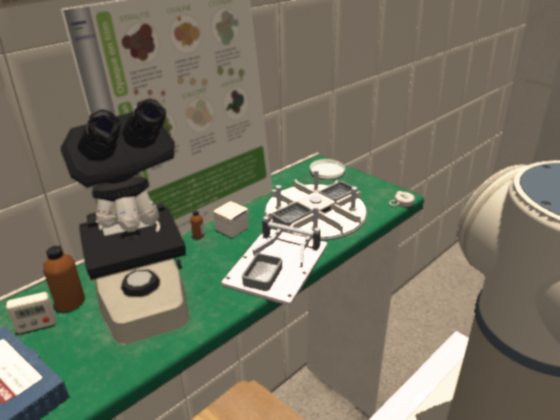

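The top view shows the deck around (258,242), the tray at (238,247), the bar at about (285,230) and the wheel at about (339,207). I'll enlarge that region.

```bash
python3 - <<'E'
from h import *
a=load('top0.p');i=cv2.cvtColor(a['img'],cv2.COLOR_RGB2BGR)[145:290,205:400]
i=cv2.resize(i,None,fx=4,fy=4,interpolation=cv2.INTER_CUBIC)
for k in range(0,780,80): cv2.putText(i,str(205+k//4),(k,10),0,.4,(0,0,255),1);cv2.line(i,(k,0),(k,5),(0,0,255))
for k in range(0,580,80): cv2.putText(i,str(145+k//4),(0,k+4),0,.4,(0,0,255),1)
cv2.imwrite('pics/c0.png',i)
print(px2w(a,339,207,10),px2w(a,258,242,10))
E
```

```text
[ 569.12615849 -274.86449075   10.        ] [486.96167484 -72.82578453  10.        ]
```

View pics/c0.png

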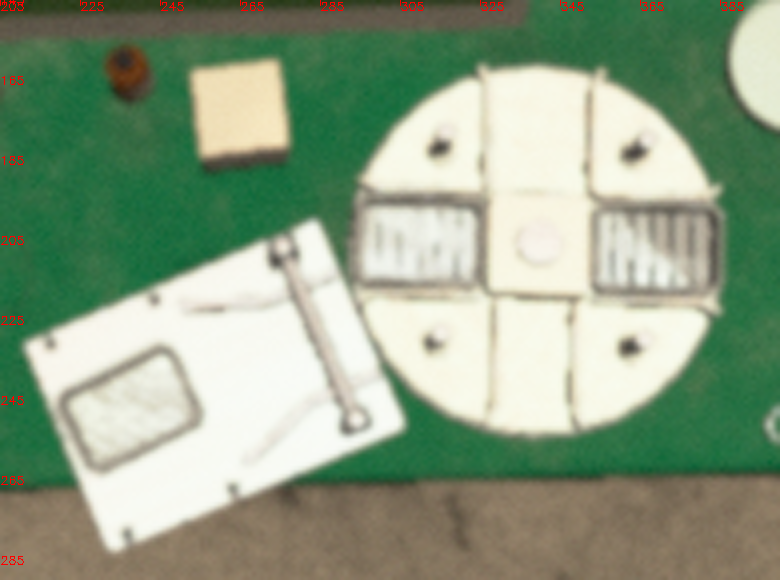

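```bash
cat > fit.py <<'E'
from h import *
from scipy.optimize import least_squares
a=load('top0.p')
C=lambda x,y:np.array([205+x/4-.375,145+y/4-.375])
def P(o,th,p): c,s=np.cos(th),np.sin(th);return np.array([o[0]+c*p[0]-s*p[1],o[1]+s*p[0]+c*p[1],p[2]])
deck=[((-315,70,10),C(25,343)),((-118,70,10),C(317,219)),((-118,-70,10),C(407,427)),((-315,-70,10),C(110,552)),((-145,56,56),C(281,240)),((-145,-56,56),C(353,418))]
# wheel frame: hub cap corners z36, hub +x etc
hub=[((-31,-31,36),C(595,194)),((-31,31,36),C(485,194)),((31,31,36),C(487,295)),((31,-31,36),C(595,297))]
rim=[((114*np.cos(t),114*np.sin(t)),q) for t,q in []]
tray=[((sx*37,sy*25,32),q) for sx,sy,q in [(-1,1,C(62,402)),(1,1,C(165,346)),(1,-1,C(203,413)),(-1,-1,C(98,471))]]
def res(p):
    r=[]
    for X,q in deck:r+=list(w2px(a,P(p[:2],p[2],X))-q)
    for X,q in hub:r+=list(w2px(a,P(p[:2],p[3],X))-q)
    for X,q in tray:r+=list(w2px(a,P(p[4:6],p[6],X))-q)
    return r
th0=np.arctan2(-202,82)
s=least_squares(res,[569,-275,th0,np.pi,470,-50,th0])
np.set_printoptions(precision=3,suppress=True)
p=s.x
if __name__=='__main__':
    print(p,'resid',np.array(s.fun).reshape(-1,2))
    # wheel bottom rim & top rim of disk check: px of rim extremes
    for ang in (0,90,180,270): 
        d=np.deg2rad(ang);print(ang,(w2px(a,[p[0]+114*np.cos(d),p[1]+114*np.sin(d),9.5])-[205-.375,145-.375])*4)
    for k in (45,135,225,315):
        d=np.deg2rad(k)+p[3];X=[p[0]+85*np.cos(d),p[1]+85*np.sin(d)]
        print('pin',k,X,(w2px(a,X+[10])-[204.6,144.6])*4,(w2px(a,X+[65])-[204.6,144.6])*4)
    dt=P([0,0],-p[2],[p[4]-p[0],p[5]-p[1],0]);print('tray in loader',dt,'turn',np.rad2deg(p[2]-p[3]),np.rad2deg(p[2]), np.rad2deg(p[6]-p[2]))
E
python3 fit.py
```

```text
[ 569.36  -274.261   -1.197    5.854  475.289  -24.998   -1.087] resid [[ -0.347  -0.468]
 [  0.042   0.064]
 [ -0.437   0.089]
 [ -0.667   0.008]
 [  0.5     1.319]
 [  0.719   0.217]
 [ -6.575  28.886]
 [ -2.825  18.854]
 [  6.49  -29.581]
 [  3.11  -20.196]
 [ -0.814  -0.187]
 [  0.304  -0.959]
 [  0.628   0.364]
 [ -0.124   0.759]]
0 [529.431  69.917]
90 [352.463 253.675]
180 [543.353 433.62 ]
270 [720.263 244.886]
pin 45 [np.float64(649.0107471931153), np.float64(-244.58342523532133)] [484.263 124.487] [490.715 104.71 ]
pin 135 [np.float64(539.6823370988596), np.float64(-194.6104450734153)] [409.35  299.861] [412.204 288.471]
pin 225 [np.float64(489.7093569369536), np.float64(-303.9388551676711)] [589.826 376.461] [601.683 368.807]
pin 315 [np.float64(599.0377670312092), np.float64(-353.91183532957706)] [662.884 198.985] [678.124 182.729]
tray in loader [-266.401    3.433    0.   ] turn -404.02081855195775 -68.58550961733594 6.280062704679402
```

```bash
sed -i 's/((-31,-31,36),C(595,194)),((-31,31,36),C(485,194)),((31,31,36),C(487,295)),((31,-31,36),C(595,297))/((-31,31,36),C(595,194)),((-31,-31,36),C(485,194)),((31,-31,36),C(487,295)),((31,31,36),C(595,297))/' fit.py; python3 fit.py
```

```text
[ 569.044 -274.291   -1.198    3.11   475.289  -24.998   -1.087] resid [[-0.359 -0.495]
 [ 0.066  0.124]
 [-0.475  0.177]
 [-0.743  0.006]
 [ 0.513  1.372]
 [ 0.68   0.294]
 [-0.886 -0.192]
 [ 1.097 -0.37 ]
 [ 0.673 -0.324]
 [-0.615 -0.634]
 [-0.814 -0.187]
 [ 0.304 -0.959]
 [ 0.628  0.364]
 [-0.124  0.759]]
0 [529.498  70.406]
90 [352.524 254.179]
180 [543.421 434.136]
270 [720.338 245.389]
pin 45 [np.float64(507.0791846004795), np.float64(-332.4752527821729)] [635.07 347.16] [649.138 338.064]
pin 135 [np.float64(627.2278703661266), np.float64(-336.2559020369709)] [632.432 155.143] [646.127 136.807]
pin 225 [np.float64(631.0085196209245), np.float64(-216.10721627132384)] [439.625 153.836] [443.917 135.444]
pin 315 [np.float64(510.8598338552775), np.float64(-212.32656701652587)] [439.468 345.668] [443.831 336.511]
tray in loader [-266.318    3.416    0.   ] turn -246.85246856661118 -68.6547670632713 6.3492984804040296
```

```bash
python3 - <<'E'
from h import *
a=load('top0.p')
np.set_printoptions(precision=0,suppress=True)
for n,u,v,z in [('foot right',203,182,30),('foot right',203,182,100),('foot front',168,247,30),('foot front',168,247,0),('eyeL',75,230,380),('eyeR',112,230,380),('headR',150,205,350),('objR',190,165,200),('oil',237,162,60),('box',264,172,50)]:
    print(n,z,px2w(a,u,v,z))
E
```

```text
foot right 30 [637.  60.  30.]
foot right 100 [622.  46. 100.]
foot front 30 [478. 145.  30.]
foot front 0 [480. 153.   0.]
eyeL 380 [486. 214. 380.]
eyeR 380 [484. 149. 380.]
headR 350 [531.  93. 350.]
objR 200 [638.  55. 200.]
oil 60 [678. -28.  60.]
box 50 [653. -93.  50.]
```

```bash
cat > go.py <<'E'
# print displacement in tool axes from the present pose to world targets (x,y,z), chained, and the yaw of tool y
import sys
from h import *
from scipy.spatial.transform import Rotation as Ro
o=probe_bus.get_obs();R=Ro.from_rotvec(o['orientation']).as_matrix();p=np.array(o['ee_pos'])
np.set_printoptions(precision=1,suppress=True)
print('t',round(o['t'],2),'p',p,'yawY',np.rad2deg(np.arctan2(R[1,1],R[0,1])).round(2),'tilt',R[:,2].round(3),'q6',round(o['qpos'][5],2),'F',np.array(o['ft_force']),'w',round(o['width'],1))
for a in sys.argv[1:]:
    t=np.array([float(v) for v in a.split(',')]);d=R.T@(t-p);print(a,'->',d,'rows',np.ceil(np.linalg.norm(d)/41));p=t
E
python3 jog.py '[[0,0,0,0,0,0.124],[0,0,0,0,0,0.124],[0,0,0,0,0,0.124],[0,0,0,0,0,0.124],[0,0,0,0,0,0.124]]' 30
python3 jog.py '[[0,0,0,0,0,0.124],[0,0,0,0,0,0.124],[0,0,0,0,0,0.124],[0,0,0,0,0,0.124],[0,0,0,0,0,0.124]]'
python3 jog.py '[[0,0,0,0,0,0.124],[0,0,0,0,0,0.124],[0,0,0,0,0,0.124],[0,0,0,0,0,0.124],[0,0,0,0,0,0.124]]'
python3 jog.py '[[0,0,0,0,0,0.124]]'
python3 go.py 310,180,240 400,-120,200 631,-216,150
```

```text
t: 0.52
ee_pos: [244.8, 574.7, 239.2]
orientation: [1.546, 2.735, -0.001]
ft_force: [0.5, -1.1, -0.7]
width: 57.9
grasp_force: 0.0
t: 0.93
ee_pos: [244.8, 574.7, 239.2]
orientation: [2.306, 2.133, -0.001]
ft_force: [-0.0, -0.9, 1.1]
width: 30.3
grasp_force: 0.0
t: 1.35
ee_pos: [244.8, 574.7, 239.2]
orientation: [2.847, 1.327, -0.001]
ft_force: [-0.3, -0.9, -0.2]
width: 30.0
grasp_force: 0.0
t: 1.43
ee_pos: [244.8, 574.7, 239.2]
orientation: [2.923, 1.149, -0.001]
ft_force: [0.0, 0.1, 0.9]
width: 30.1
grasp_force: 0.0
t 1.43 p [244.8 574.7 239.2] yawY -47.1 tilt [-0. -0. -1.] q6 1.97 F [0.  0.1 0.9] w 30.1
310,180,240 -> [-220.9  333.5   -0.5] rows 10.0
400,-120,200 -> [-138.3  281.    40.2] rows 8.0
631,-216,150 -> [103.9 227.6  50. ] rows 7.0
```

```bash
python3 jog.py '[[-22,33.3,0,0,0,0],[-22,33.3,0,0,0,0],[-22,33.3,0,0,0,0],[-22,33.3,0,0,0,0],[-22,33.3,0,0,0,0]]' >/dev/null
python3 jog.py '[[-22,33.3,0,0,0,0],[-22,33.3,0,0,0,0],[-22,33.3,0,0,0,0],[-22,33.3,0,0,0,0],[-22,33.3,0,0,0,0]]' >/dev/null
python3 go.py 310,180,240 400,-120,200 631,-216,150
```

```text
t 2.27 p [312.4 179.9 239.6] yawY -46.71 tilt [ 0. -0. -1.] q6 1.3 F [-0.1  0.4  0.2] w 30.4
310,180,240 -> [-1.7 -1.8 -0.4] rows 1.0
400,-120,200 -> [-140.2  280.1   40. ] rows 8.0
631,-216,150 -> [102.3 228.3  50. ] rows 7.0
```

```bash
python3 jog.py '[[-17.5,35,5,0,0,0],[-17.5,35,5,0,0,0],[-17.5,35,5,0,0,0],[-17.5,35,5,0,0,0]]' >/dev/null
python3 jog.py '[[-17.5,35,5,0,0,0],[-17.5,35,5,0,0,0],[-17.5,35,5,0,0,0],[-17.5,35,5,0,0,0]]' >/dev/null
python3 jog.py '[[15,33,7,0,0,0],[15,33,7,0,0,0],[15,33,7,0,0,0],[15,33,7,0,0,0]]' >/dev/null
python3 jog.py '[[15,33,7,0,0,0],[15,33,7,0,0,0],[10,28,6,0,0,0],[0,0,0,0,0,0]]' >/dev/null
python3 go.py 631,-216,150
python3 - <<'E'
from h import *
d=snap('wrist','w1.png');save(d,'w1.p')
for X in [[631,-216.1,65],[631,-216.1,10]]:print(w2px(d,X))
E
```

```text
t 3.6 p [ 634.2 -216.3  150. ] yawY -46.78 tilt [ 0. -0. -1.] q6 0.47 F [-1.   0.4 -0.1] w 29.6
631,-216,150 -> [-2.1 -2.4 -0. ] rows 1.0
[272.09429148 223.94296428]
[272.73507058 204.91672198]
```

View pics/w1.png

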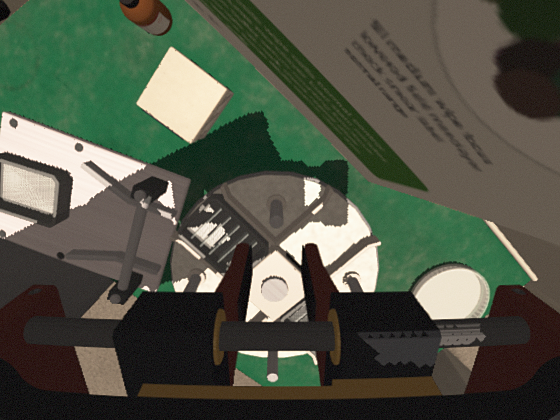

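The wrist view shows the pin at about (276,212), centred between the fingers (their midline is near column 276). Its shaft is where the fit predicts within a few pixels. I'll go down over it.

```bash
python3 jog.py '[[-2,-1,30,0,0,0],[0,0,30,0,0,0],[0,0,20,0,0,0],[0,0,8,0,0,0],[0,0,0,0,0,0]]'
python3 jog.py '[[0,0,0,0,0,0],[0,0,0,0,0,0],[0,0,0,0,0,0],[0,0,0,0,0,0],[0,0,0,0,0,0]]' 14
python3 go.py
```

```text
t: 4.07
ee_pos: [625.9, -213.9, 61.7]
orientation: [-2.917, -1.157, 0.006]
ft_force: [-0.3, -0.3, 0.1]
width: 30.0
grasp_force: 0.0
t: 4.48
ee_pos: [629.2, -215.3, 65.1]
orientation: [2.919, 1.157, 0.003]
ft_force: [0.9, -1.9, 1.0]
width: 14.6
grasp_force: 0.6
t 4.48 p [ 629.2 -215.3   65.1] yawY -46.76 tilt [ 0. -0. -1.] q6 0.47 F [ 0.9 -1.9  1. ] w 14.6
```

```bash
cat >> go.py <<'E'
c=np.array([569.04,-274.29]);v=np.array(o['ee_pos'][:2])-c;psi=np.rad2deg(np.arctan2(v[1],v[0]));print('radius',np.hypot(*v).round(1),'psi',psi.round(1))
E
python3 jog.py '[[-0.6,-10.2,2,0,0,-0.12],[-0.6,-10.2,0,0,0,-0.12],[-0.6,-10.2,0,0,0,-0.12],[-0.6,-10.2,0,0,0,-0.12],[0,0,0,0,0,0]]'
python3 go.py
```

```text
t: 4.9
ee_pos: [592.6, -192.1, 61.8]
orientation: [-2.556, -1.823, 0.002]
ft_force: [-0.1, -0.7, -0.2]
width: 14.1
grasp_force: 0.0
t 4.9 p [ 592.6 -192.1   61.8] yawY -19.0 tilt [-0.  0. -1.] q6 -0.0 F [-0.1 -0.7 -0.2] w 14.1
radius 85.5 psi 74.0
```

```bash
python3 jog.py '[[-0.6,-10,0,0,0,-0.124],[-0.6,-10.2,0,0,0,-0.124],[-0.6,-10.2,0,0,0,-0.124],[-0.6,-10.2,0,0,0,-0.12],[0,0,0,0,0,0]]' >/dev/null
python3 go.py
python3 jog.py '[[-0.6,-10.2,0,0,0,-0.12],[-0.6,-10.2,0,0,0,-0.12],[-0.6,-10.2,0,0,0,-0.12],[-0.6,-10.2,0,0,0,-0.12],[0,0,0,0,0,0]]'
python3 go.py 491.2,-240.2,61.8
```

```text
t 5.32 p [ 553.  -189.3   61.8] yawY 8.96 tilt [-0.  0. -1.] q6 -0.51 F [-0.5 -0.5  0. ] w 14.0
radius 86.5 psi 100.7
t: 5.73
ee_pos: [516.4, -205.5, 61.8]
orientation: [-1.419, -2.802, 0.0]
ft_force: [-0.1, -0.0, -0.1]
width: 13.9
grasp_force: 0.0
t 5.73 p [ 516.4 -205.5   61.8] yawY 36.29 tilt [-0.  0. -1.] q6 -1.03 F [-0.1 -0.  -0.1] w 13.9
491.2,-240.2,61.8 -> [-13.1 -40.8   0. ] rows 2.0
radius 86.6 psi 127.4
```

```bash
python3 jog.py '[[-1,-10.5,0,0,0,-0.125],[-1,-10.5,0,0,0,-0.125],[-1,-10.5,0,0,0,-0.125],[-1,-10.7,0,0,0,-0.125],[0,0,0,0,0,-0.02]]' >/dev/null
python3 go.py 491.2,-240.2,61.8
python3 jog.py '[[0,0,0,0,0,0],[0,0,0,0,0,0],[0,0,0,0,0,0],[0,0,0,0,0,0]]' 11
python3 go.py 491.2,-240.2,61.8
python3 - <<'E'
from h import *
d=snap('top');save(d,'top1.p')
i=cv2.cvtColor(d['img'],cv2.COLOR_RGB2BGR)[145:290,205:400]
i=cv2.resize(i,None,fx=4,fy=4,interpolation=cv2.INTER_CUBIC);cv2.imwrite('pics/c1.png',i)
E
```

```text
t 6.15 p [ 491.7 -239.3   61.9] yawY 66.0 tilt [ 0. -0. -1.] q6 -1.63 F [-0.6 -1.7  0.3] w 14.0
491.2,-240.2,61.8 -> [ 0.1 -1.1  0.1] rows 1.0
radius 84.9 psi 155.6
t: 6.48
ee_pos: [492.1, -238.0, 61.8]
orientation: [0.651, 3.072, -0.0]
ft_force: [1.1, -2.0, -0.4]
width: 11.4
grasp_force: 18.6
t 6.48 p [ 492.1 -238.    61.8] yawY 66.08 tilt [ 0. -0. -1.] q6 -1.63 F [ 1.1 -2.  -0.4] w 11.4
491.2,-240.2,61.8 -> [-0.1 -2.4  0. ] rows 1.0
radius 85.1 psi 154.8
```

View pics/c1.png

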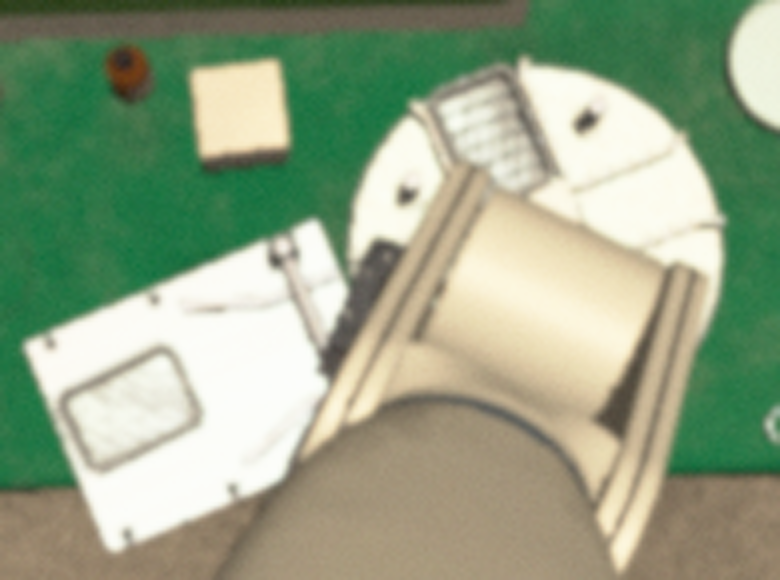

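The bay has turned round to the rails (hidden under the wrist), and the narrow bay points right at about (650,190). I'll nudge the last 2.4 mm, release the pin, go up over the tray and look again.

```bash
python3 jog.py '[[0,-2.4,0,0,0,0],[0,0,0,0,0,0],[0,0,0,0,0,0]]'
python3 jog.py '[[0,0,0,0,0,0],[0,0,0,0,0,0],[0,0,0,0,0,0],[0,0,0,0,0,0]]' 30
python3 jog.py '[[0,0,-25,0,0,0],[0,0,-35,0,0,0],[0,0,-35,0,0,0]]' 0
python3 - <<'E'
from fit import *
print(P(p[:2],p[2],(-250,3,150)), 'tray center',p[4:6])
E
python3 go.py 478,-40,155
```

```text
t: 6.78
ee_pos: [491.1, -240.4, 61.8]
orientation: [0.647, 3.073, -0.0]
ft_force: [4.4, -0.8, -1.1]
width: 11.5
grasp_force: 18.6
t: 7.12
ee_pos: [489.8, -240.2, 61.5]
orientation: [-0.647, -3.073, -0.0]
ft_force: [-0.3, 0.4, -0.6]
width: 29.6
grasp_force: 0.0
t: 7.37
ee_pos: [489.1, -239.8, 156.7]
orientation: [-0.646, -3.071, -0.001]
ft_force: [-0.4, -0.1, 0.3]
width: 13.3
grasp_force: 0.0
[480.841 -40.348 150.   ] tray center [475.289 -24.998]
t 7.37 p [ 489.1 -239.8  156.7] yawY 66.22 tilt [-0.  0. -1.] q6 -1.63 F [-0.4 -0.1  0.3] w 13.3
478,-40,155 -> [ 90.7 178.4   2.1] rows 5.0
radius 87.0 psi 156.7
```

```bash
python3 jog.py '[[18,35.7,0,0,0,0],[18,35.7,0,0,0,0],[18,35.7,0,0,0,0],[18,35.7,0,0,0,0],[18,35.7,0,0,0,0]]' >/dev/null
python3 jog.py '[[0,0,0,0,0,0.112],[0,0,0,0,0,0.112],[0,0,0,0,0,0.112],[0,0,0,0,0,0.112],[0,0,0,0,0,0.112]]' >/dev/null
python3 jog.py '[[0,0,0,0,0,0.112],[0,0,0,0,0,0.112],[0,0,0,0,0,0],[0,0,0,0,0,0]]' >/dev/null
python3 go.py 480.8,-40.3,100
python3 - <<'E'
from h import *
d=snap('top');save(d,'top2.p')
i=cv2.cvtColor(d['img'],cv2.COLOR_RGB2BGR)[145:290,205:400]
i=cv2.resize(i,None,fx=4,fy=4,interpolation=cv2.INTER_CUBIC);cv2.imwrite('pics/c2.png',i)
d=snap('wrist');save(d,'w2.p')
E
```

```text
t 8.53 p [479.7 -40.8 156.6] yawY 21.5 tilt [-0. -0. -1.] q6 -0.48 F [ 0.4 -0.6 -0.1] w 0.2
480.8,-40.3,100 -> [-0.   1.2 56.6] rows 2.0
radius 250.1 psi 110.9
```

View pics/c2.png

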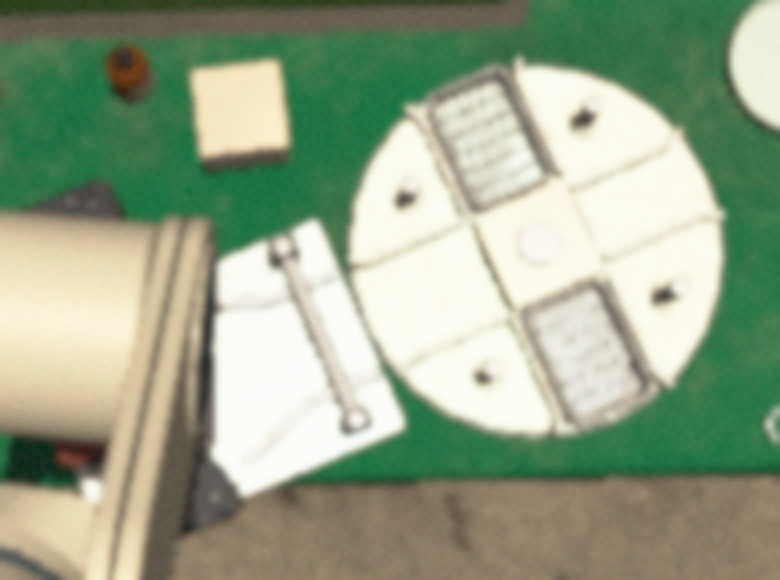

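```bash
python3 - <<'E'
from fit import *
L=np.rad2deg(p[2]);d=load('top2.p')
w=lambda x,y,z:px2w(d,*C(x,y),z)[:2]
loc=lambda q:P([0,0],-p[2],[q[0]-p[0],q[1]-p[1],0])[:2]
for (A,B) in [((352,267),(470,228)),((398,372),(512,322)),((580,190),(682,134)),((602,255),(722,218))]:
    a1,b1=w(*A,28),w(*B,28);v=b1-a1;print(loc(a1),loc(b1),'ang-L',np.rad2deg(np.arctan2(v[1],v[0]))-L)
for q,s in [((405,196),0),((583,118),0),((665,294),0),((487,376),0)]:
    pass
hub2=[((-31,31,36),C(468,213)),((31,31,36),C(555,178)),((31,-31,36),C(603,278)),((-31,-31,36),C(515,310))]
s=least_squares(lambda f:np.concatenate([w2px(d,P(f[:2],f[2],X))-q for X,q in hub2]),[p[0],p[1],p[2]])
print(s.x,np.rad2deg(s.x[2])-L,s.fun)
E
```

```text
[-110.59    31.818] [-34.833  26.164] ang-L -4.268272763147451
[-109.705  -38.064] [-34.122 -36.723] ang-L 1.0166846806178569
[36.551 21.8  ] [108.5    29.591] ang-L 6.180800819699705
[ 32.731 -20.208] [109.604 -27.634] ang-L -5.517478595647049
[ 568.345 -270.931   -1.19 ] 0.44428986954795846 [-0.055  1.252  1.536  0.109  0.007 -1.692 -1.474  0.334]
```

The enlarged view shows the free bay facing the rails: its walls run from (352,267) to (470,228) and from (398,372) to (512,322). It is aligned to within about 1°. Next I'll lower the fingers into the tray.

```bash
cat >> go.py <<'E'
th=-1.198;l=np.array([np.cos(th)*v[0]+np.sin(th)*v[1],-np.sin(th)*v[0]+np.cos(th)*v[1]]);print('TCP in loader',l.round(1))
E
python3 jog.py '[[0,3,30,0,0,0],[0,0,30,0,0,0],[0,0,20,0,0,0]]' 8
python3 go.py
python3 - <<'E'
from h import *
from fit import p,P
d=snap('wrist','w3.png');save(d,'w3.p')
for sx,sy in((-37,25),(37,25),(37,-25),(-37,-25)):print(w2px(d,P(p[4:6],p[6],(sx,sy,32))))
E
```

```text
t: 8.88
ee_pos: [482.3, -39.6, 75.2]
orientation: [-1.769, -2.596, 0.0]
ft_force: [-0.8, -0.2, -0.3]
width: 7.7
grasp_force: 0.0
t 8.88 p [482.3 -39.6  75.2] yawY 21.45 tilt [-0.  0. -1.] q6 -0.48 F [-0.8 -0.2 -0.3] w 7.7
radius 250.2 psi 110.3
TCP in loader [-250.2    4.7]
[306.35  160.286]
[314.409 263.478]
[245.179 270.269]
[228.997 168.788]
```

View pics/w3.png

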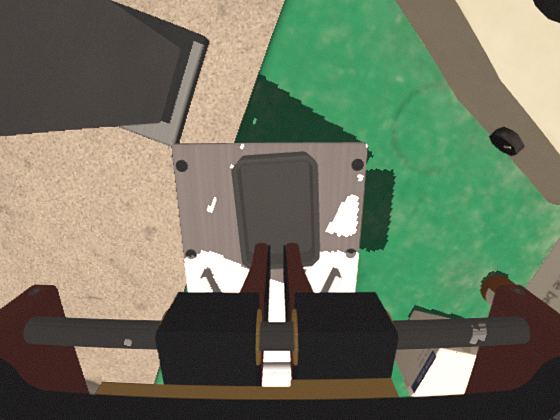

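The wrist view shows the tray with corners near (235,160), (312,155), (318,265) and (243,268), as predicted. The fingers are over its front half, so I'll descend into it and drag.

```bash
python3 jog.py '[[0,0,15,0,0,0],[0,0,12,0,0,0],[0,0,8,0,0,0],[0,0,0,0,0,0],[0,0,0,0,0,0]]'
python3 go.py
```

```text
t: 9.35
ee_pos: [482.8, -39.6, 41.9]
orientation: [-1.771, -2.594, 0.0]
ft_force: [0.1, 0.1, -0.0]
width: 7.9
grasp_force: 0.0
t 9.35 p [482.8 -39.6  41.9] yawY 21.35 tilt [-0.  0. -1.] q6 -0.48 F [ 0.1  0.1 -0. ] w 7.9
radius 250.0 psi 110.2
TCP in loader [-250.     5.1]
```

```bash
python3 jog.py '[[-6,0,3,0,0,0],[-6,0,0,0,0,0],[-6,-0.5,0,0,0,0],[-6,-0.5,0,0,0,0],[-6,-0.5,0,0,0,0]]'
python3 jog.py '[[-7,-0.7,0,0,0,0],[-7,-0.7,0,0,0,0],[-7,-0.7,0,0,0,0],[-7,-0.7,0,0,0,0],[-7,-0.7,0,0,0,0]]'
python3 go.py
```

```text
t: 9.77
ee_pos: [492.7, -68.9, 39.1]
orientation: [1.772, 2.593, 0.001]
ft_force: [-0.1, 1.6, 0.5]
width: 8.1
grasp_force: 0.8
t: 10.18
ee_pos: [501.9, -102.8, 38.7]
orientation: [-1.772, -2.594, 0.0]
ft_force: [-1.0, 2.0, 1.0]
width: 7.4
grasp_force: 0.8
t 10.18 p [ 501.9 -102.8   38.7] yawY 21.3 tilt [-0.  0. -1.] q6 -0.6 F [-1.  2.  1.] w 7.4
radius 184.2 psi 111.4
TCP in loader [-184.2   -0.1]
```

```bash
python3 jog.py '[[-5,0,0,0,0,0],[-5,0,0,0,0,0],[-5,0,0,0,0,0],[0,0,0,0,0,0],[5,0,0,0,0,0]]'
python3 jog.py '[[10,0,-10,0,0,0],[0,0,-25,0,0,0],[0,0,-30,0,0,0],[30,0,-10,0,0,0],[40,0,0,0,0,0]]'
python3 go.py
python3 - <<'E'
from h import *
d=snap('wrist','w4.png');save(d,'w4.p')
from fit import p,P
for x in(-153,-193,-233):print(x,w2px(d,P(p[:2],p[2],(x,0,32))))
E
```

```text
t: 10.6
ee_pos: [506.0, -112.0, 38.7]
orientation: [1.773, 2.592, 0.0]
ft_force: [-0.8, -0.0, -0.2]
width: 7.6
grasp_force: 0.0
t: 11.02
ee_pos: [478.8, -36.9, 117.0]
orientation: [1.772, 2.586, 0.005]
ft_force: [1.0, 1.0, 0.0]
width: 7.8
grasp_force: 0.0
t 11.02 p [478.8 -36.9 117. ] yawY 21.16 tilt [ 0. -0. -1.] q6 -0.47 F [1. 1. 0.] w 7.8
radius 253.9 psi 110.8
TCP in loader [-253.9    2.4]
-153 [273.064 320.332]
-193 [272.743 283.657]
-233 [272.398 242.863]
```

View pics/w4.png

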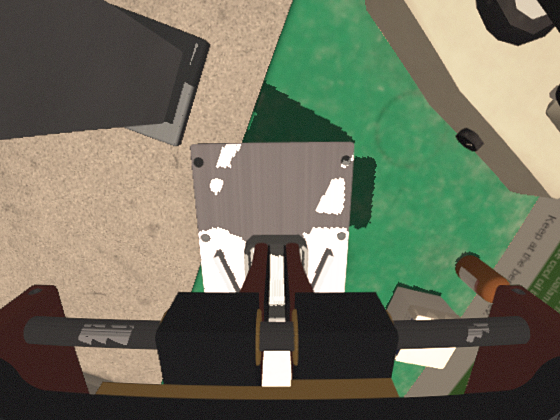

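The rear edge of the tray is at row 236, columns 247–303. It is square to the deck, with the rear near x = -238 and y near +2. I'll go behind it with the fingers 20 mm open and push.

```bash
python3 jog.py '[[8,0,0,0,0,0],[0,0,0,0,0,0],[0,0,0,0,0,0]]' 20
python3 go.py
python3 jog.py '[[0,0,30,0,0,0],[0,0,25,0,0,0],[0,0,15,0,0,0],[0,0,10,0,0,0],[0,0,0,0,0,0]]'
python3 go.py
```

```text
t: 11.32
ee_pos: [473.5, -28.9, 114.0]
orientation: [1.77, 2.595, 0.0]
ft_force: [0.5, -0.3, -0.1]
width: 19.2
grasp_force: 0.0
t 11.32 p [473.5 -28.9 114. ] yawY 21.39 tilt [ 0. -0. -1.] q6 -0.46 F [ 0.5 -0.3 -0.1] w 19.2
radius 263.3 psi 111.3
TCP in loader [-263.3    0.4]
t: 11.73
ee_pos: [472.5, -29.9, 31.8]
orientation: [-1.772, -2.591, 0.003]
ft_force: [0.2, -0.1, 0.6]
width: 19.8
grasp_force: 0.0
t 11.73 p [472.5 -29.9  31.8] yawY 21.26 tilt [-0.  0. -1.] q6 -0.46 F [ 0.2 -0.1  0.6] w 19.8
radius 262.7 psi 111.6
TCP in loader [-262.7   -0.9]
```

```bash
python3 jog.py '[[-5,0.5,0,0,0,0],[-5,0.5,0,0,0,0],[-5,0,0,0,0,0],[-5,0,0,0,0,0],[-5,0,0,0,0,0]]'
python3 jog.py '[[-5,0,0,0,0,0],[-5,0,0,0,0,0],[-5,0,0,0,0,0],[-5,0,0,0,0,0],[-5,0,0,0,0,0]]'
python3 go.py
```

```text
t: 12.15
ee_pos: [484.0, -52.9, 34.4]
orientation: [1.772, 2.593, 0.001]
ft_force: [-1.8, 1.5, 0.6]
width: 20.2
grasp_force: 0.8
t: 12.57
ee_pos: [492.6, -76.0, 33.7]
orientation: [-1.772, -2.594, 0.0]
ft_force: [-0.4, 2.5, 1.5]
width: 19.8
grasp_force: 0.8
t 12.57 p [492.6 -76.   33.7] yawY 21.31 tilt [-0.  0. -1.] q6 -0.55 F [-0.4  2.5  1.5] w 19.8
radius 212.5 psi 111.1
TCP in loader [-212.5    1. ]
```

```bash
python3 jog.py '[[-5,0,0,0,0,0],[-5,0,0,0,0,0],[-5,0,0,0,0,0],[-5,0,0,0,0,0],[0,0,0,0,0,0]]'
python3 jog.py '[[-5,0,0,0,0,0],[-5,0,0,0,0,0],[-5,0,0,0,0,0],[-5,0,0,0,0,0],[-3,0,0,0,0,0]]'
python3 go.py
```

```text
t: 12.98
ee_pos: [500.4, -95.1, 33.7]
orientation: [1.772, 2.593, 0.0]
ft_force: [0.1, -0.5, 0.7]
width: 20.1
grasp_force: 0.0
t: 13.4
ee_pos: [508.5, -116.3, 33.7]
orientation: [1.772, 2.594, 0.0]
ft_force: [0.4, 0.9, 0.6]
width: 20.3
grasp_force: 0.5
t 13.4 p [ 508.5 -116.3   33.7] yawY 21.31 tilt [ 0. -0. -1.] q6 -0.62 F [0.4 0.9 0.6] w 20.3
radius 169.2 psi 111.0
TCP in loader [-169.2    1.2]
```

```bash
python3 jog.py '[[10,0,0,0,0,0],[0,0,-25,0,0,0],[0,0,-30,0,0,0],[0,0,-15,0,0,0],[0,0,0,0,0,0]]' 
python3 jog.py '[[-30,-0.5,0,0,0,0],[-30,-0.5,0,0,0,0],[-8,0,0,0,0,0],[0,0,0,0,0,0],[0,0,0,0,0,0]]' 6
python3 go.py
python3 - <<'E'
from h import *
d=snap('wrist','w5.png');save(d,'w5.p')
from fit import p,P
for x in(-159,-119,-79):print(x,w2px(d,P(p[:2],p[2],(x,0,32))))
i=cv2.cvtColor(snap('scene')['img'],cv2.COLOR_RGB2BGR)[160:310,210:410]
j=cv2.imread('pics/w5.png');i=cv2.resize(i,(560,420),interpolation=cv2.INTER_CUBIC)
cv2.imwrite('pics/w5b.png',cv2.resize(np.hstack([j[100:,100:460],i[:320,:440]]),None,fx=1,fy=1))
E
```

```text
t: 13.82
ee_pos: [506.2, -106.2, 106.6]
orientation: [1.769, 2.59, 0.003]
ft_force: [0.7, -0.2, -0.0]
width: 19.9
grasp_force: 0.0
t: 14.23
ee_pos: [527.2, -169.4, 102.7]
orientation: [-1.773, -2.591, 0.001]
ft_force: [-0.1, 0.3, 0.5]
width: 5.7
grasp_force: 0.0
t 14.23 p [ 527.2 -169.4  102.7] yawY 21.25 tilt [-0.  0. -1.] q6 -0.7 F [-0.1  0.3  0.5] w 5.7
radius 113.0 psi 111.8
TCP in loader [-113.    -0.8]
-159 [276.775 167.97 ]
-119 [276.843 219.143]
-79 [276.903 265.114]
```

View pics/w5b.png

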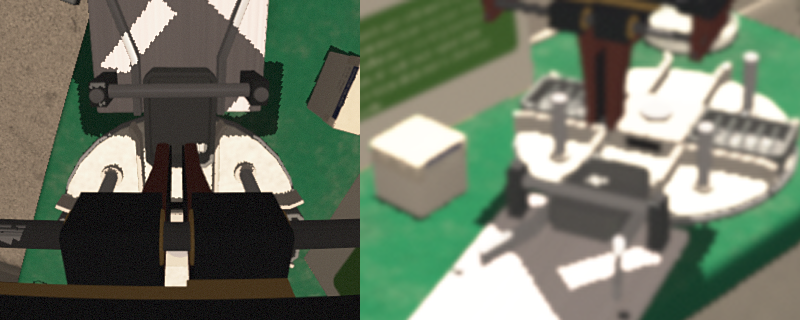

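The tray is under the bar with its rear at row 68 of the crop, matching x = -159, and its front is in the bay mouth. The fingers are above its front half, past the bar. Now down into it and drag to the hub.

```bash
python3 jog.py '[[0,1.5,20,0,0,0],[0,0,20,0,0,0],[0,0,15,0,0,0],[0,0,9,0,0,0],[0,0,0,0,0,0]]'
python3 jog.py '[[-5,0,0,0,0,0],[-5,0,0,0,0,0],[-5,0,0,0,0,0],[-5,0,0,0,0,0],[0,0,0,0,0,0]]'
python3 go.py
```

```text
t: 14.75
ee_pos: [527.9, -168.0, 37.8]
orientation: [-1.769, -2.592, 0.002]
ft_force: [-0.3, 0.4, 0.9]
width: 5.8
grasp_force: 0.0
t: 15.17
ee_pos: [537.9, -189.4, 40.5]
orientation: [1.772, 2.592, 0.001]
ft_force: [0.5, 0.6, 0.2]
width: 6.0
grasp_force: 0.0
t 15.17 p [ 537.9 -189.4   40.5] yawY 21.27 tilt [ 0. -0. -1.] q6 -0.73 F [0.5 0.6 0.2] w 6.0
radius 90.5 psi 110.1
TCP in loader [-90.4   2. ]
```

```bash
python3 jog.py '[[-4,0,2,0,0,0],[-4,0,0,0,0,0],[-4,0,0,0,0,0],[-4,0,0,0,0,0],[-4,0,0,0,0,0]]'
python3 jog.py '[[-4,0,0,0,0,0],[-4,0,0,0,0,0],[-4,0,0,0,0,0],[-3,0,0,0,0,0],[0,0,0,0,0,0]]'
python3 go.py
```

```text
t: 15.58
ee_pos: [544.3, -207.1, 37.6]
orientation: [-1.772, -2.594, 0.0]
ft_force: [-0.6, 1.2, 0.8]
width: 5.9
grasp_force: 0.6
t: 16.0
ee_pos: [550.1, -221.5, 37.7]
orientation: [1.772, 2.593, 0.0]
ft_force: [-1.1, -0.6, -0.9]
width: 6.0
grasp_force: 0.0
t 16.0 p [ 550.1 -221.5   37.7] yawY 21.29 tilt [ 0. -0. -1.] q6 -0.77 F [-1.1 -0.6 -0.9] w 6.0
radius 56.1 psi 109.8
TCP in loader [-56.1   1.6]
```

```bash
python3 jog.py '[[-2,0,0,0,0,0],[-2,0,0,0,0,0],[-1,0,0,0,0,0]]'|grep -E 'pos|force'
python3 jog.py '[[-1,0,0,0,0,0],[-1,0,0,0,0,0]]'|grep -E 'pos|force'
python3 jog.py '[[-1,0,0,0,0,0],[0,0,0,0,0,0]]'|grep -E 'pos|force'
python3 go.py
```

```text
ee_pos: [551.5, -225.5, 37.6]
ft_force: [-0.7, 0.1, -0.0]
grasp_force: 0.5
ee_pos: [552.2, -227.2, 37.6]
ft_force: [-0.9, 1.2, -0.1]
grasp_force: 0.5
ee_pos: [552.6, -228.3, 37.7]
ft_force: [-0.5, -0.1, 0.6]
grasp_force: 0.0
t 16.58 p [ 552.6 -228.3   37.7] yawY 21.32 tilt [ 0. -0. -1.] q6 -0.78 F [-0.5 -0.1  0.6] w 5.8
radius 48.8 psi 109.6
TCP in loader [-48.8   1.5]
```

```bash
for i in 1; do python3 jog.py '[[-1,0,0,0,0,0],[0,0,0,0,0,0]]'|grep -E 'pos|force'
python3 jog.py '[[-1,0,0,0,0,0],[0,0,0,0,0,0]]'|grep -E 'pos|force'
python3 jog.py '[[-0.7,0,0,0,0,0],[0,0,0,0,0,0]]'|grep -E 'pos|force';done
python3 go.py
```

```text
ee_pos: [552.7, -228.6, 37.7]
ft_force: [-0.2, 3.7, 0.8]
grasp_force: 1.9
ee_pos: [552.7, -228.8, 37.7]
ft_force: [-1.1, 8.0, 4.8]
grasp_force: 3.9
ee_pos: [552.7, -228.9, 37.7]
ft_force: [-0.9, 10.4, 5.3]
grasp_force: 5.2
t 17.08 p [ 552.7 -228.9   37.7] yawY 21.31 tilt [-0.  0. -1.] q6 -0.79 F [-0.9 10.4  5.3] w 5.9
radius 48.3 psi 109.8
TCP in loader [-48.3   1.3]
```

```bash
python3 jog.py '[[3,0,0,0,0,0],[8,0,0,0,0,0],[0,0,-20,0,0,0],[0,0,-30,0,0,0],[0,0,-40,0,0,0]]'
python3 jog.py '[[35,-10,-20,0,0,0],[35,-10,0,0,0,0],[35,-10,0,0,0,0],[35,-10,0,0,0,0],[0,0,0,0,0,0]]'
python3 - <<'E'
from h import *
d=snap('top');save(d,'top3.p')
i=cv2.cvtColor(d['img'],cv2.COLOR_RGB2BGR)[155:265,250:400]
cv2.imwrite('pics/c3.png',cv2.resize(i,None,fx=5,fy=5,interpolation=cv2.INTER_CUBIC))
E
```

```text
t: 17.5
ee_pos: [547.6, -219.5, 126.2]
orientation: [-1.769, -2.59, 0.002]
ft_force: [0.6, -0.2, 0.2]
width: 6.4
grasp_force: 0.0
t: 17.92
ee_pos: [455.9, -100.8, 147.1]
orientation: [-1.767, -2.591, 0.002]
ft_force: [0.1, 0.8, 0.6]
width: 5.7
grasp_force: 0.0
```

View pics/c3.png

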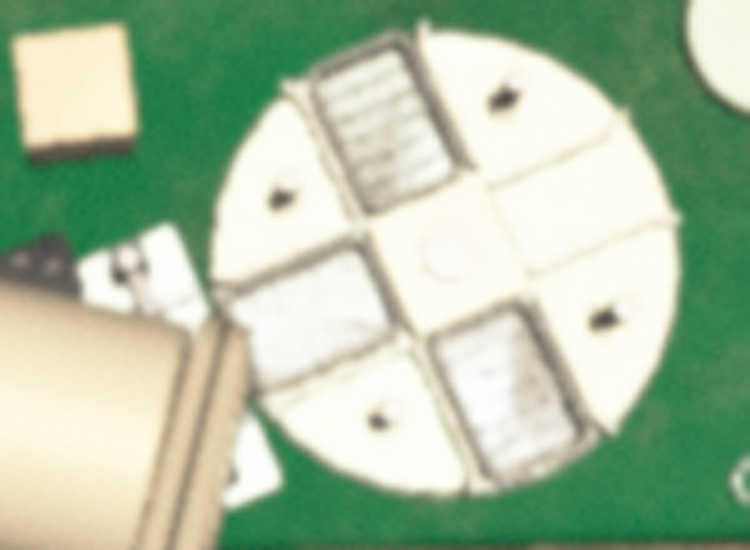

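```bash
python3 - <<'E'
from fit import *
d=load('top3.p');D=lambda x,y:np.array([250+x/5-.4,155+y/5-.4])
hub=[((-31,31,36),D(368,226)),((31,31,36),D(473,172)),((31,-31,36),D(531,295)),((-31,-31,36),D(420,333))]
s=least_squares(lambda f:np.concatenate([w2px(d,P(f[:2],f[2],X))-q for X,q in hub]),p[:3]);f=s.x
print('hub fit',f,np.rad2deg(f[2]-p[2]),s.fun)
loc=lambda q,c:P([0,0],-c[2],[q[0]-c[0],q[1]-c[1],0])[:2]
for q in [(362,240),(400,328),(228,293),(262,388)]:
    X=px2w(d,*D(*q),32);print(q,loc(X,f),loc(X,p))
# fixed tray in the -y / +y bays: inner edges
for q in [(373,212),(468,170),(430,345),(525,303)]:
    X=px2w(d,*D(*q),32);print('fixed',q,loc(X,f),loc(X,p))
E
```

```text
hub fit [ 568.1   -272.764   -1.177] 1.2430713570644418 [-0.961 -0.36   1.233  0.225  0.432 -1.318 -0.697  1.434]
(362, 240) [-34.255  24.648] [-36.548  23.575]
(400, 328) [-35.322 -22.083] [-36.601 -23.168]
(228, 293) [-104.436   27.353] [-106.772   24.758]
(262, 388) [-108.276  -21.599] [-109.548  -24.267]
fixed (373, 212) [-23.631  35.049] [-26.152  34.205]
fixed (468, 170) [27.399 35.128] [24.865 35.391]
fixed (430, 345) [-25.519 -35.5  ] [-26.509 -36.369]
fixed (525, 303) [ 25.091 -35.579] [ 24.091 -35.35 ]
```

The picture shows the tray in the free bay with its front edge running from (362,240) to (400,328) against the hub stop. That puts its front as close to the axis as the fixed trays' inner edges, and its centre about 71–72 mm from the axis. The gripper is clear.

```bash
python3 jog.py '[[0,0,0,0,0,0],[0,0,0,0,0,0],[0,0,0,0,0,0]]' | head -3; python3 -c "
from workcell import ctrl, cam, probe_bus
print(ctrl.close_job())"
```

```text
t: 18.22
ee_pos: [462.5, -105.3, 147.8]
orientation: [1.773, 2.592, 0.0]
the job is handed in; nothing more can be done
None
```

I lined the carousel's full-width bay up with the rails, slid the tray under the bar and in against the hub stop, let go and handed the job in at 18.2 s; the hand-in returned no verdict, so success rests on my last picture and the force readings.

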